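Unlock the jar clamp and hold it open at its marker

ROBOT

A 6-joint arm with a two-finger parallel gripper is mounted at the origin on a cart in front of the work surface, level with it; the furniture and walls round the work are solid. World frame = base frame: x ahead of the robot, y to its left, z up, the work surface at z = 0. Lengths are in m, angles in rad, forces in N, time in s.
With the tool pointing down it reaches from about 0.35 to 0.85 m from the base axis. Payload 8.1 kg.
Tool frame: the origin (TCP) lies at the very end of the fingers, on their centre line; the grasp point (between the pads) lies 19 mm behind it; z points along the fingers, y is the line along which they close (so a half turn about z gives the same grasp; the last joint's range is limited). The gripper opens to 93 mm and grips with 3 to 60 N. Pads are 15 mm wide; open, the fingers measure 128 mm over their backs; the gripper's body (75 mm by 188 mm) begins 65 mm behind the grasp point.
Start: joints at [-1.328, 0.13, 1.488, -0, 1.523, -0.085], TCP at [0.193, -0.568, 0.219] pointing down, gripper open.
Joint ranges: [-2.96, 2.96], [-0.89, 2.26], [0.02, 2.5], [-1.34, 4.48], [0, 2.73], [-2.66, 2.66]. Speed limits (rad/s): [2.39, 2.39, 2.79, 3.14, 3.14, 3.14].

INTERFACE

Orientations are given as a rotation vector (axis times angle).
In Python, from plant import monitor, eyes, ticket gives the robot as it stands.
- The arm moves only by the tool arm_command, never from a script. Its argument "deltas" is a list that holds one entry, the list of rows, each a list of 6 numbers: the shift along the world's x, y, z in cm, then the turn, a rotation vector about the world's x, y, z in degrees. In form: [[[tx, ty, tz, rx, ry, rz], ...]]. A call has 1 to 12 rows; each row shifts and turns the commanded pose from where the row before left it; what a row does not reach is not made up. A row lasts 1/12 s, in which the tool goes at most 41.7 mm and 7.16 degrees, less where a joint would pass 70% of its speed; a pose out of reach is approached as far as the arm can. A call is refused whole if a number of a shift passes 4.17 or a number of a turn 7.16, either way. A call with a gripper value outside its range is refused whole. "gripper" is the opening, from -1 (shut) to 1 (fully open), set as the call begins (left out, the last holds). The fingers move at their own pace and stop on an object; "squeeze" is the grip in N (left out, the last holds). Time passes only in rows, so rows that do not move let the fingers close. It gives the time, the measured TCP pose, the force, the opening and the grip force at its end, in the units of the state.
- monitor.read_state(): the state, without advancing time (a new reading comes with each control period).
- eyes.read_camera(name): name is "side" or "top"; returns the picture (400x640x3 uint8, blue, green, red); there is no depth.
- eyes.camera_model(name): a dict with "fx", "fy", "cx", "cy" (pixels), "rvec" (rotation vector, rad) and "tvec" (3), from world to camera coordinates, as OpenCV has them. Camera axes: x right, y down, z forward; pixel columns grow to the right and rows downward; lengths in m; the calibration is good to about 2 mm. A picture is of the moment at which its call begins. camera_model takes no time and is no camera call.
- ticket.close_job(): hands the job in; it is judged then, once.
The state is a dict: "t": time; "q": joint angles; "dq": joint speeds; "joint_torque": joint torques, N m; "tool_pos": TCP position; "orientation": TCP orientation; "force": force on the tool from outside, world axes, zero at the start; "wrist_torque": the same for the moment, N m; "opening": finger opening in m; "gripper_force": force on a finger pad.
Only numpy, scipy, OpenCV 4.12 (cv2) and the standard library are available. Lean on these libraries where they do the work, as an engineer would, in place of code of your own. Each camera call takes 0.05 s, during which the arm holds its last target. There are 200 camera calls.

TASK

The sprung jar clamp has to be held open for the jar. Throw its lock lever out of the red notch into the green one in the middle, then pull the black handle of the moving jaw out towards you against its spring until the yellow pointer lines up with the black line on the orange marker, and hold it exactly there: finish while still gripping the handle, do not let it go. Leave the jar, the mug and the salt shaker standing where they are.

Things in the scene. Friction and masses are not known exactly. Their poses are not given: they have to be found in the camera images.
- clamp_board: The jar clamp's wooden base board, 260 (x) by 290 (y) mm, top 16 mm above the worktop, fixed on the worktop. Origin at the centre of its underside, z up; -x is its front edge (towards the robot, up to 0.3 rad turned). On it, in its frame: the moving jaw slides along the line y = +50 mm, the lock lever pivots at x -10, y -60. The fixed white jaw stands at the back (x 76 to 102 mm, top 70 mm high).
- jaw_travel (a joint): How far the moving jaw is pulled out (m): 0 = home, where its spring keeps it, growing as it moves along the board's -x; end stop at 0.085. The spring pulls back with 4 N at home plus 1 N per 10 mm (about 9 to 11 N at the marker). Locked after 1 to 5 mm of play while the lever is in the red notch.
- handle_grip (a point): Centre of the black grip bar of the moving jaw: bar 16 mm thick along the board's x, 60 mm long along its y, from 44 to 78 mm above the worktop (this point at 60 mm), on two posts over a steel carriage plate whose top is at 32 mm. Straddle it from above, fingers closing along the board's x. Behind it (board +x) 52 mm are free before the white moving jaw (top 70 mm). Axes as the board's.
- jaw: The moving jaw with its black grip bar, in one piece. Its origin is not on the bar: it lies at the worktop's height; the bar's centre is 40 mm towards -x and 60 mm up from it. Axes as the board's.
- pointer_tip (a point): Tip of the yellow pointer, a 4 mm wide finger that sticks out of the moving jaw's carriage towards the board's +y, level with the grip bar in x; 29 mm above the worktop. Moves with the jaw. Axes as the board's.
- marker: Orange marker clip, 14 x 22 x 16 mm, fixed on the scale strip at the board's left (+y) side; a black line across its top at its centre. Origin at the centre of its underside, axes as the board's. The jaw is at the mark when the pointer tip has the same board x as this origin (the jaw pulled out 40 to 62 mm); the pointer ends 2 mm short of it in y.
- lever (a joint): Angle of the lock lever (rad, positive counter-clockwise from above) in three sprung notches 0.75 apart: +0.75 red (start; knob swung to the board's -y side, jaw locked), 0 green (middle, arm pointing to the board's -x), -0.75 blue (towards the handle). The detent draws it to the nearest notch; passing between notches takes about 4 N at the knob. Stops at +-0.80.
- lever_knob (a point): Centre of the lever's upright black knob, 18 mm in diameter, from 36 to 80 mm above the worktop (this point at 65 mm); it stands on the end of a flat arm (top 36 mm), 80 mm from the pivot.
- lever_pivot (a point): The lever's pivot axis (vertical), at 36 mm above the worktop. Axes as the board's.
- green_notch (a point): Where the knob's axis stands when the lever is in the green notch, 80 mm from the pivot, at 36 mm height. A green dot (16 mm) on the board lies 26 mm in front of it; red and blue dots mark the other notches.
- jar: Jar with red lid, 65 mm in diameter, 100 mm high, loose, stands to the right of the clamp. Origin at the centre of its underside.
- mug: Grey-green mug, 84 mm in diameter, 91 mm high, loose, to the left of the clamp. Behind it a tall cupboard stands on the worktop (from about x 0.53, y over 0.30 m in the robot's frame): swing in short of it. Origin at the centre of its underside.
- shaker: Clear salt shaker with a grey cap, 44 mm in diameter, 90 mm high, loose, to the right of the jar. Origin at the centre of its underside.

How it is judged:
On the way, in this order (a step that is already met when the one before it is completed fails the run):
1. the lever rests in the green notch while the jaw is still home (value of joint lever between -0.2 and 0.2 rad and value of joint jaw_travel below 0.008 m), for 0.2 s.
2. the jaw is pulled out to the marker by the fingers on its handle (value of joint lever between -0.2 and 0.2 rad and x of pointer_tip in the frame of marker between -0.004 and 0.004 m and contact force between the fingers and jaw above 3 N), for 0.3 s.
At the end, for the whole second after the job is handed in: The robot still holds the handle (fingers press on it with over 3 N), the jaw stands still with its pointer within 4 mm of the marker's line along the slide, and the lever is within 0.2 rad of the green notch (all of step 2 and velocity of joint jaw_travel between -0.01 and 0.01 m/s); the arm keeps its last pose, push and grip.
It fails at once if the jar is pushed more than 30 mm or tipped over (distance of jar from where it was at the start of the episode above 0.03 m or angle between jar's own z axis and vertical above 0.5 rad).
It fails at once if the mug is pushed more than 30 mm or tipped over (distance of mug from where it was at the start of the episode above 0.03 m or angle between mug's own z axis and vertical above 0.5 rad).
It fails at once if the shaker is pushed more than 30 mm or tipped over (distance of shaker from where it was at the start of the episode above 0.03 m or angle between shaker's own z axis and vertical above 0.5 rad).
It also fails if it takes over 45 s, if anything falls off the work surface, if the arm or the gripper's body presses on something with over 40 N, if the wrist force passes 120 N, or if a joint passes its speed limit or range.

## Working session

There is one attempt and no reset: what is moved stays moved. The work goes in short steps, Python scripts to look and compute and a tool call to move; the robot and the scene stay as the last step left them, time stands still between calls to the robot, and variables do not carry over. Pictures are saved under pics/ and viewed, at most 10 in all, crops included, and the job is handed in when it is done.

Besides the shell and the picture viewer there is one more tool, called after "Request:" by a JSON object that holds its "op" and its "data", one argument or row to a line. arm_command: Moves the arm, as the interface text tells. Its arguments: {"type":"object","properties":{"deltas":{"type":"array"},"gripper":{"type":"number"},"squeeze":{"type":"number"}},"required":["deltas"]}

```bash
mkdir -p pics; cat > h.py <<'E'
import numpy as np, cv2
from plant import monitor, eyes, ticket
def cam(n):
    m=eyes.camera_model(n); K=np.array([[m['fx'],0,m['cx']],[0,m['fy'],m['cy']],[0,0,1]])
    return K,cv2.Rodrigues(np.array(m['rvec'],float))[0],np.array(m['tvec'],float)
def ray(n,u,v,z):
    K,R,t=cam(n); d=R.T@np.linalg.solve(K,[u,v,1.]); c=-R.T@t
    return c+d*(z-c[2])/d[2]
def proj(n,p):
    K,R,t=cam(n); q=K@(R@np.array(p)+t); return q[:2]/q[2]
E
python3 - <<'E'
from h import *
for n in('top','side'):
    cv2.imwrite(f'pics/{n}0.png',eyes.read_camera(n)); K,R,t=cam(n); print(n,-R.T@t,K[0,0])
s=monitor.read_state(); print(s)
E
```

```text
top [ 0.24565926 -0.04751035  1.27841904] 383.79036348511266
side [ 0.48779531 -0.80803825  1.07986878] 403.076889189402
{'t': 0.1, 'q': array([-1.32837774e+00,  1.31069134e-01,  1.48914161e+00,  4.93048379e-05,
        1.52299622e+00, -8.53832910e-02]), 'dq': array([ 0.00028024, -0.00137118, -0.00189412,  0.00115195,  0.00049454,
        0.00013096]), 'joint_torque': array([ 1.81086238e-03, -5.61337852e+01, -4.93097162e+01,  7.71661894e-02,
        2.91392725e-02, -8.22114089e-05]), 'tool_pos': array([ 0.19310635, -0.56755136,  0.217718  ]), 'orientation': array([-3.09789895e+00, -5.12340757e-01,  1.21716507e-04]), 'force': array([0.82834799, 0.12988416, 0.75285822]), 'wrist_torque': array([0.01528001, 0.03154443, 0.00978678]), 'gripper_force': 0.0, 'opening': 0.09284442174530727}
```

View pics/top0.png

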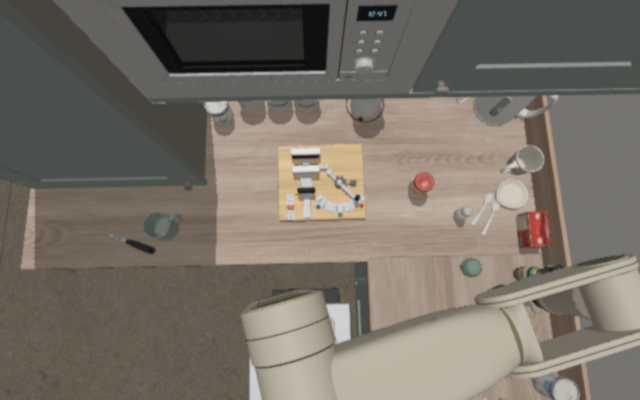

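View pics/side0.png

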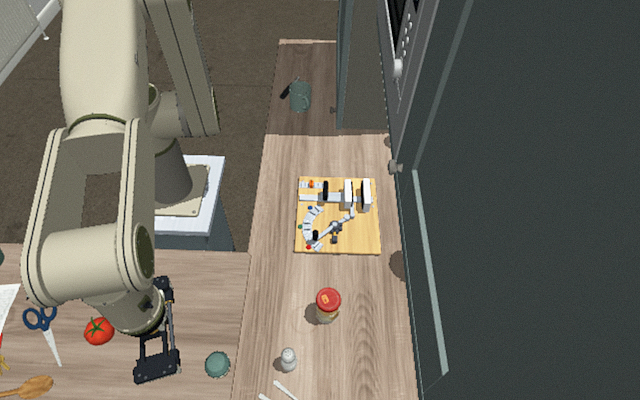

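Top view: the board spans about (278–365, 145–222), with the handle near (306,190), the knob near (360,202), the jar at (424,183), the shaker at (465,213) and the mug at (160,226). Next I'll enlarge the clamp.

```bash
python3 - <<'E'
import cv2
a=cv2.imread('pics/top0.png')[138:228,270:374]; b=cv2.imread('pics/side0.png')[170:262,288:388]
cv2.imwrite('pics/ct.png',cv2.resize(a,None,fx=6.5,fy=6.5,interpolation=cv2.INTER_CUBIC))
cv2.imwrite('pics/cs.png',cv2.resize(b,None,fx=6.5,fy=6.5,interpolation=cv2.INTER_CUBIC))
E
```

```text
(no output)
```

View pics/ct.png

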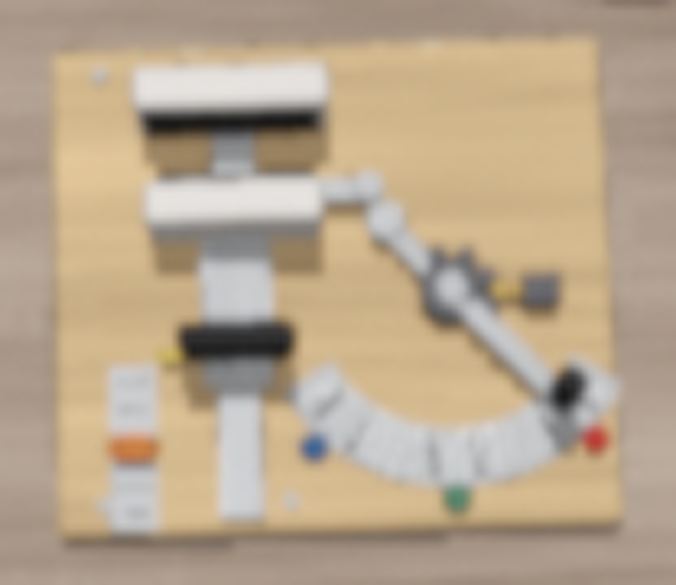

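View pics/cs.png

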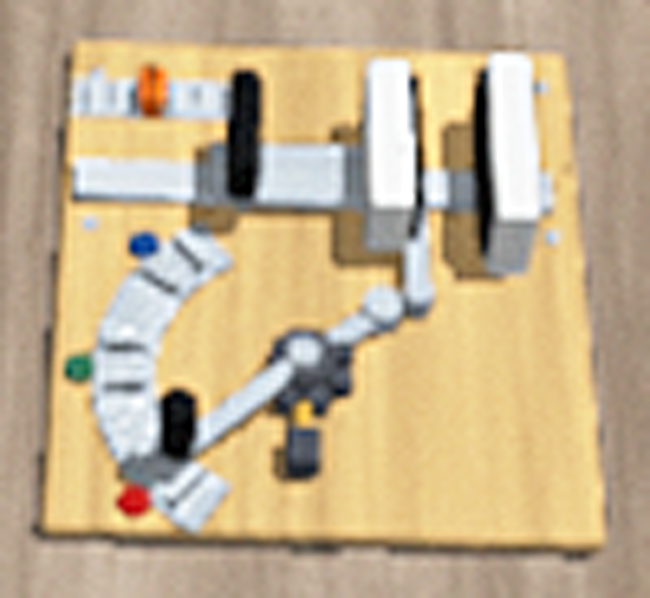

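```bash
cat >> h.py <<'E'
def W(P,p):
    c,s=np.cos(P[2]),np.sin(P[2]); return np.array([P[0]+c*p[0]-s*p[1],P[1]+s*p[0]+c*p[1],p[2]])
E
python3 - <<'E'
from h import *
from scipy.optimize import least_squares
o={'top':(270,138),'side':(288,170)}
full=lambda n,u,v:np.array([o[n][0]+(u+.5)/6.5-.5,o[n][1]+(v+.5)/6.5-.5])
B=[(.13,.145,.016),(.13,-.145,.016),(-.13,-.145,.016),(-.13,.145,.016),(-.116,-.06,.017),(-.0876,-.1323,.017),(-.0876,.0123,.017)]
T=[(55,55),(597,40),(622,523),(62,530),(457,498),(595,440),(315,447)]
S=[(565,55),(603,540),(43,530),(75,42),(80,368),(133,500),(144,244)]
ob=[(n,b,full(n,*u)) for n,L in(('top',T),('side',S)) for b,u in zip(B,L)]
for sel in(('top',),('side',),('top','side')):
    f=lambda P:np.concatenate([proj(n,W(P,b))-u for n,b,u in ob if n in sel])
    r=least_squares(f,[.55,0,0]); print(sel,r.x.round(4),np.abs(r.fun).max().round(2))
P=r.x; np.save('P.npy',P)
inv=lambda p:(W([0,0,-P[2]],[p[0]-P[0],p[1]-P[1],p[2]])*1000).round(1)
q=lambda n,u,v,z:inv(ray(n,*full(n,u,v),z))
print('marker',q('top',133,441,.033),q('side',152,88,.033))
print('ptr',q('top',166,356,.029))
print('bartop',q('top',237,333,.078),q('side',247,126,.078))
print('pivot',q('top',452,285,.04),q('side',304,348,.04))
print('knobtop',q('top',573,378,.08),q('side',178,400,.08))
for n,p in(('handle',(-.04,.05,.06)),('knob0',(-.01-.0585,-.06-.0545,.065)),('green',(-.09,-.06,.036))): print(n,W(P,p).round(4))
for n,u,v,h in(('jar',424,182,.1),('shaker',466,211,.09),('mug',160,226,.09)): print(n,ray('top',u,v,h).round(3))
for n,u,v,h in(('jar',329,298,.1),('shaker',289,353,.09),('mug',300,88,.09)): print(n,ray('side',u,v,h).round(3))
E
```

```text
('top',) [ 0.5526 -0.0796  0.0039] 0.95
('side',) [ 0.5534 -0.077   0.006 ] 0.72
('top', 'side') [ 0.553  -0.0784  0.005 ] 1.12
marker [-85.1 103.5  33. ] [-86.  100.9  33. ]
ptr [-40.6  86.2  29. ]
bartop [-40.4  49.   78. ] [-38.7  43.6  78. ]
pivot [ -9.6 -60.8  40. ] [ -9.5 -58.   40. ]
knobtop [ -67.6 -115.3   80. ] [ -68.1 -113.5   80. ]
handle [ 0.5128 -0.0286  0.06  ]
knob0 [ 0.4851 -0.1932  0.065 ]
green [ 0.4633 -0.1388  0.036 ]
jar [ 0.522 -0.403  0.1  ]
shaker [ 0.428 -0.531  0.09 ]
mug [0.401 0.426 0.09 ]
jar [ 0.527 -0.402  0.1  ]
shaker [ 0.435 -0.538  0.09 ]
mug [0.409 0.439 0.09 ]
```

Request:
{"op": "arm_command", "data": {
  "deltas": [
    [[1.2,1.5,0,0,0,5.95],[1.2,1.5,0,0,0,5.95],[1.2,1.5,0,0,0,5.95],[1.2,1.5,0,0,0,5.95],[1.2,1.5,0,0,0,5.95],[1.2,1.5,0,0,0,5.95],[1.2,1.5,0,0,0,5.95],[1.2,1.5,0,0,0,5.95],[1.2,1.5,0,0,0,5.95],[1.2,1.5,0,0,0,5.95],[1.2,1.5,0,0,0,5.95],[1.2,1.5,0,0,0,5.95]]
  ],
  "gripper": 0.0,
  "squeeze": 20
}}

```text
t: 1.1
tool_pos: [0.3375, -0.387, 0.2182]
orientation: [-2.212, -2.23, -0.0]
force: [1.0, -0.5, 0.3]
opening: 0.0465
gripper_force: 0.0
```

Request:
{"op": "arm_command", "data": {
  "deltas": [
    [[1.2,1.6,-0.5,0,0,0],[1.2,1.6,-0.5,0,0,0],[1.2,1.6,-0.5,0,0,0],[1.2,1.6,-0.5,0,0,0],[1.2,1.6,-0.5,0,0,0],[1.2,1.6,-0.5,0,0,0],[1.2,1.6,-0.5,0,0,0],[1.2,1.6,-0.5,0,0,0],[1.2,1.6,-0.5,0,0,0],[1.2,1.6,-0.5,0,0,0],[1.2,1.6,-0.5,0,0,0],[0,0,0,0,0,0]]
  ]
}}

```text
t: 2.1
tool_pos: [0.4699, -0.2091, 0.162]
orientation: [-2.213, -2.226, -0.001]
force: [0.3, -0.3, 0.5]
opening: 0.0468
gripper_force: 0.0
```

Request:
{"op": "arm_command", "data": {
  "deltas": [
    [[0.75,0.8,0,0,0,0],[0.75,0.8,0,0,0,0],[0,0,-1.5,0,0,0],[0,0,-2,0,0,0],[0,0,-1.5,0,0,0],[0,0,-1,0,0,0],[0,0,-1,0,0,0],[0,0,0,0,0,0]]
  ]
}}

```text
t: 2.77
tool_pos: [0.4832, -0.1956, 0.0917]
orientation: [-2.216, -2.223, 0.001]
force: [-0.1, -0.7, 0.0]
opening: 0.0468
gripper_force: 0.0
```

```bash
python3 - <<'E'
from h import *
a=eyes.read_camera('top')[130:235,260:380]; b=eyes.read_camera('side')[160:265,278:398]
cv2.imwrite('pics/k1.png',np.hstack([cv2.resize(i,(400,350),interpolation=cv2.INTER_CUBIC) for i in(a,b)]))
E
```

```text
(no output)
```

View pics/k1.png

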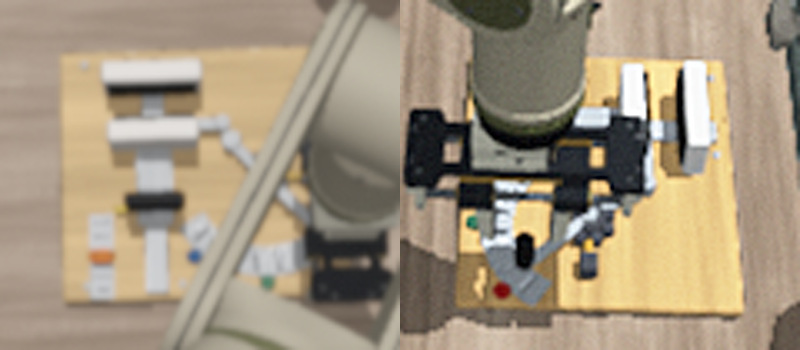

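The side view shows the knob (525,250) lying between the two fingers, which is the pose I expected. I'll lower and grip it.

Request:
{"op": "arm_command", "data": {
  "deltas": [
    [[0.2,0.2,-1,0,0,0],[0,0,-1,0,0,0],[0,0,-1,0,0,0],[0,0,-1,0,0,0],[0,0,-0.5,0,0,0],[0,0,0,0,0,0],[0,0,0,0,0,0]]
  ]
}}

```text
t: 3.45
tool_pos: [0.4857, -0.1938, 0.048]
orientation: [-2.217, -2.224, 0.001]
force: [-0.2, -0.4, 0.9]
opening: 0.0468
gripper_force: 0.0
```

Request:
{"op": "arm_command", "data": {
  "deltas": [
    [[0,0,0,0,0,0],[0,0,0,0,0,0],[0,0,0,0,0,0],[0,0,0,0,0,0],[0,0,0,0,0,0],[0,0,0,0,0,0]]
  ],
  "gripper": -1,
  "squeeze": 20
}}

```text
t: 3.95
tool_pos: [0.486, -0.1944, 0.049]
orientation: [2.218, 2.225, -0.001]
force: [-3.7, -0.3, 3.1]
opening: 0.0176
gripper_force: 20.0
```

Request:
{"op": "arm_command", "data": {
  "deltas": [
    [[-0.32,0.38,0,0,0,0],[-0.31,0.39,0,0,0,0],[-0.27,0.42,0,0,0,0],[-0.26,0.43,0,0,0,0],[-0.21,0.45,0,0,0,0],[-0.21,0.46,0,0,0,0],[-0.16,0.47,0,0,0,0],[-0.15,0.48,0,0,0,0],[-0.1,0.49,0,0,0,0],[-0.09,0.49,0,0,0,0],[-0.03,0.5,0,0,0,0],[-0.03,0.5,0,0,0,0]]
  ]
}}

```text
t: 4.95
tool_pos: [0.4641, -0.1389, 0.0488]
orientation: [-2.217, -2.224, 0.002]
force: [-4.9, -1.9, 7.0]
opening: 0.0176
gripper_force: 20.0
```

Request:
{"op": "arm_command", "data": {
  "deltas": [
    [[0,0,0,0,0,0],[0,0,0,0,0,0],[0,0,0,0,0,0]]
  ]
}}

```text
t: 5.2
tool_pos: [0.464, -0.1384, 0.0487]
orientation: [-2.216, -2.224, 0.001]
force: [-5.3, -0.6, 9.1]
opening: 0.0172
gripper_force: 20.0
```

Next I'll open, raise and move over to the handle at (0.5128, -0.0286), stopping above it to look.

Request:
{"op": "arm_command", "data": {
  "deltas": [
    [[0,0,0,0,0,0],[0,0,0,0,0,0],[0,0,0,0,0,0],[0,0,1,0,0,0],[0,0,1,0,0,0],[0,0,1.5,0,0,0],[0,0,1.5,0,0,0],[0,0,1,0,0,0],[0,0,0,0,0,0]]
  ],
  "gripper": 0.0
}}

```text
t: 5.95
tool_pos: [0.4669, -0.1403, 0.1122]
orientation: [2.214, 2.221, 0.003]
force: [1.0, 0.3, -0.0]
opening: 0.0467
gripper_force: 0.0
```

Request:
{"op": "arm_command", "data": {
  "deltas": [
    [[0.5,1.1,0,0,0,0],[0.5,1.1,0,0,0,0],[0.5,1.1,0,0,0,0],[0.5,1.1,0,0,0,0],[0.5,1.1,0,0,0,0],[0.5,1.1,0,0,0,0],[0.5,1.1,0,0,0,0],[0.5,1.1,0,0,0,0],[0.5,1.1,0,0,0,0],[0.4,1.1,0,0,0,0],[0,0,0,0,0,0],[0,0,0,0,0,0]]
  ]
}}

```text
t: 6.95
tool_pos: [0.5139, -0.0289, 0.1086]
orientation: [2.216, 2.227, -0.0]
force: [-0.1, -0.3, -0.2]
opening: 0.0464
gripper_force: 0.0
```

```bash
python3 - <<'E'
from h import *
a=eyes.read_camera('top')[130:235,260:380]; b=eyes.read_camera('side')[160:265,278:398]
cv2.imwrite('pics/k2.png',np.hstack([cv2.resize(i,(400,350),interpolation=cv2.INTER_CUBIC) for i in(a,b)]))
E
```

```text
(no output)
```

View pics/k2.png

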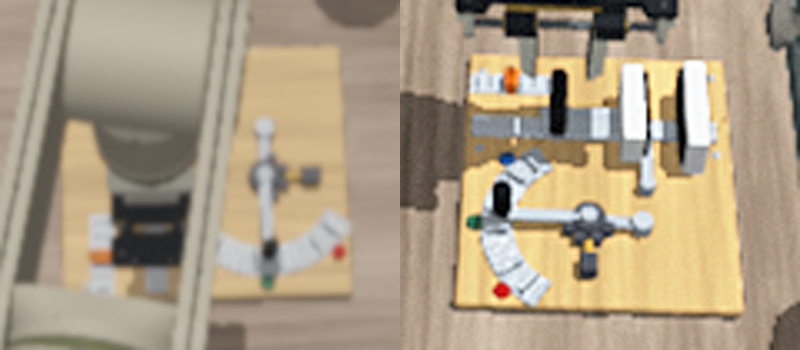

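The lever arm now points straight at the green dot, and the jaw is still home with the bar at (560,100). I'll go down and grip.

Request:
{"op": "arm_command", "data": {
  "deltas": [
    [[-0.1,0,-1.1,0,0,0],[0,0,-1.1,0,0,0],[0,0,-1.1,0,0,0],[0,0,-1.1,0,0,0],[0,0,-1.1,0,0,0],[0,0,-1,0,0,0],[0,0,0,0,0,0],[0,0,0,0,0,0]]
  ]
}}

```text
t: 7.72
tool_pos: [0.512, -0.0293, 0.0425]
orientation: [-2.217, -2.224, 0.002]
force: [0.8, 0.3, 0.4]
opening: 0.0466
gripper_force: 0.0
```

Request:
{"op": "arm_command", "data": {
  "deltas": [
    [[0,0,0,0,0,0],[0,0,0,0,0,0],[0,0,0,0,0,0],[0,0,0,0,0,0],[0,0,0,0,0,0],[0,0,0,0,0,0]]
  ],
  "gripper": -1,
  "squeeze": 35
}}

```text
t: 8.22
tool_pos: [0.5132, -0.0295, 0.0441]
orientation: [2.217, 2.224, 0.001]
force: [1.0, -0.1, 2.0]
opening: 0.0157
gripper_force: 35.0
```

Request:
{"op": "arm_command", "data": {
  "deltas": [
    [[-0.4,0,0,0,0,0],[-0.4,0,0,0,0,0],[-0.4,0,0,0,0,0],[-0.4,0,0,0,0,0],[-0.4,0,0,0,0,0],[-0.4,0,0,0,0,0],[-0.4,0,0,0,0,0],[-0.4,0,0,0,0,0],[-0.4,0,0,0,0,0],[-0.4,0,0,0,0,0],[-0.2,0,0,0,0,0],[0,0,0,0,0,0]]
  ]
}}

```text
t: 9.22
tool_pos: [0.4715, -0.0298, 0.0441]
orientation: [2.216, 2.223, 0.002]
force: [8.5, -1.9, -5.2]
opening: 0.0158
gripper_force: 35.0
```

```bash
python3 - <<'E'
from h import *
print(monitor.read_state()['tool_pos'])
a=eyes.read_camera('top')[168:228,270:340]; b=eyes.read_camera('side')[168:218,288:346]
cv2.imwrite('pics/k3.png',np.hstack([cv2.resize(a,(400,343),interpolation=cv2.INTER_CUBIC),cv2.resize(b,(398,343),interpolation=cv2.INTER_CUBIC)]))
E
```

```text
[ 0.47154898 -0.02976306  0.04406254]
```

View pics/k3.png

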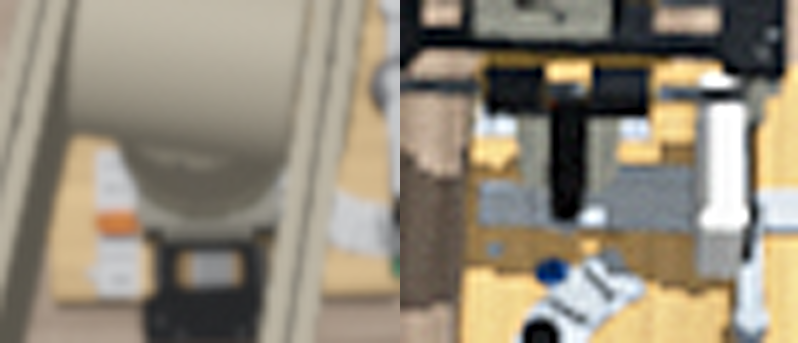

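The top view shows the marker at (118,223) with the bar hidden under the hand. The side view shows the bar gripped at (567,160), with the marker hidden behind it. I'll take sub-pixel x positions from the first pictures.

```bash
python3 - <<'E'
from h import *
P=np.load('P.npy')
from scipy.optimize import brentq
def colx(n,mask,y,z,ax):
    v,u=np.nonzero(mask>0); w=mask[v,u]; c=((u*w).sum()/w.sum(),(v*w).sum()/w.sum())
    return np.array(c).round(2),round(1000*brentq(lambda x:proj(n,W(P,(x,y,z)))[ax]-c[ax],-.3,.3),1)
for n,ax in(('side',0),('top',1)):
    I=cv2.imread(f'pics/{n}0.png').astype(float); B,G,R=I[...,0],I[...,1],I[...,2]
    # marker: orange weight (saturation above wood)
    M=np.clip((R-B)-110,0,None)*(R>170)
    D=np.clip(90-I.max(2),0,None); Y=np.clip(np.minimum(R,G)-B-95,0,None)
    def box(A,u0,u1,v0,v1): Z=np.zeros_like(A); Z[v0:v1,u0:u1]=A[v0:v1,u0:u1]; return Z
    if n=='side':
        for z in(.022,.030): print(n,'marker',colx(n,box(M,307,316,176,190),.103,z,ax))
        print(n,'bar',colx(n,box(D,320,331,178,203),.05,.066,ax))
        print(np.round(I[182:186,305:318].mean(0)).astype(int).tolist())
    else:
        for z in(.026,.033): print(n,'marker',colx(n,box(M,283,297,200,212),.103,z,ax))
        print(n,'ptr',colx(n,box(Y,293,298,188,197),.085,.028,ax)); 
        print(I[200:214,289:292].mean(1).round().astype(int).tolist()); print(I[186:200,295:297].mean(1).round().astype(int).tolist())
E
```

```text
side marker (array([311.03, 182.64]), -85.8)
side marker (array([311.03, 182.64]), -85.8)
side bar (array([324.91, 190.65]), -40.5)
[[204, 200, 195], [238, 236, 231], [228, 221, 210], [154, 147, 135], [79, 114, 195], [24, 106, 228], [26, 92, 198], [33, 133, 247], [122, 155, 228], [219, 208, 192], [236, 234, 229], [232, 230, 226], [220, 216, 210]]
top marker (array([290.05, 206.54]), -87.6)
top marker (array([290.05, 206.54]), -88.8)<stdin>:5: RuntimeWarning: invalid value encountered in scalar divide
Traceback (most recent call last):
ValueError: The function value at x=-0.3 is NaN; solver cannot continue.
```

Request:
{"op": "arm_command", "data": {
  "deltas": [
    [[-0.2,0,0,0,0,0],[-0.2,0,0,0,0,0],[0,0,0,0,0,0],[0,0,0,0,0,0]]
  ]
}}

```text
t: 9.65
tool_pos: [0.4678, -0.0298, 0.0441]
orientation: [2.216, 2.223, 0.003]
force: [8.6, -0.7, -5.0]
opening: 0.0159
gripper_force: 35.0
```

```bash
python3 - <<'E'
from h import *
from scipy.optimize import brentq
P=np.load('P.npy'); s=monitor.read_state(); print(s['tool_pos'],s['force'],s['gripper_force'])
I=eyes.read_camera('side'); cv2.imwrite('pics/s4.png',I)
J=cv2.imread('pics/side0.png')
for n,A,u0 in(('home',J,318),('now',I,303)):
    g=A[190:199].max(2).mean(0)[u0:u0+18]; print(n,u0,g.round().astype(int).tolist())
# white moving-jaw shift by template along its row band
T=J[180:196,342:354]
r=cv2.matchTemplate(I[178:198,318:360],T,cv2.TM_CCOEFF_NORMED); print(cv2.minMaxLoc(r)); i=np.unravel_index(r.argmax(),r.shape)
row=r[i[0]]; k=i[1]; a,b,c=row[k-1:k+2]; k2=k+.5*(a-c)/(a-2*b+c)
u0,u1=342+6,318+k2+6; y,z=.05,.07
f=lambda u:brentq(lambda x:proj('side',W(P,(x,y,z)))[0]-u,-.3,.3)
print('jaw travel mm',(f(u0)-f(u1))*1000,i)
cv2.imwrite('pics/k4.png',cv2.resize(I[168:258,288:388],None,fx=6,fy=6,interpolation=cv2.INTER_CUBIC))
E
```

```text
[ 0.4678498  -0.02978621  0.04407398] [ 8.63428348 -0.71481536 -4.9732702 ] 34.998140931129456
home 318 [160, 157, 150, 164, 134, 16, 19, 23, 14, 74, 194, 239, 230, 226, 224, 224, 223, 223]
now 303 [152, 144, 138, 139, 140, 95, 4, 19, 15, 6, 62, 128, 163, 170, 163, 147, 153, 156]
(-0.5746923089027405, 0.6280307173728943, (26, 0), (10, 4))
jaw travel mm 44.75415487745888 (np.int64(4), np.int64(10))
```

View pics/k4.png

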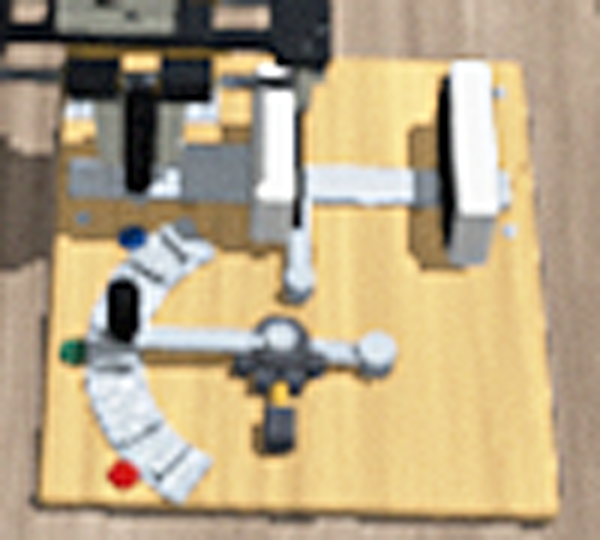

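The bar has moved 44.5–45.4 mm and the target is about 45.5 mm. The lever is still at green, with the arm pointing at the dot at (72,352). I'll add a last 0.5 mm, let it settle and hand in.

Request:
{"op": "arm_command", "data": {
  "deltas": [
    [[-0.05,0,0,0,0,0],[0,0,0,0,0,0],[0,0,0,0,0,0],[0,0,0,0,0,0],[0,0,0,0,0,0],[0,0,0,0,0,0],[0,0,0,0,0,0],[0,0,0,0,0,0]]
  ]
}}

```text
t: 10.37
tool_pos: [0.4675, -0.0298, 0.0441]
orientation: [2.216, 2.223, 0.003]
force: [9.1, -1.3, -4.4]
opening: 0.0156
gripper_force: 35.0
```

```bash
python3 -c "
from h import *
s=monitor.read_state(); print(s['tool_pos'],s['gripper_force'],abs(s['dq']).max()); print(ticket.close_job())"
```

```text
[ 0.46745635 -0.0297891   0.04407215] 34.99806761741638 0.001826697591895258
the job is handed in; nothing more can be done
None
```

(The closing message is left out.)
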